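# Draw the tall gusset plate from the plywood rack

### The job

Slide the tall aluminium plate (the one with the square window) straight up out of the slotted plywood rack by its top edge and stand it, lower edge first, in the narrow steel caddy on the bench. Set it down rather than dropping it, let go, and leave the two short plates just as they stand in their slots.

Things in the scene. Friction and masses are not known exactly. Their poses are not given: they have to be found in the camera images.
- plate_tall: Aluminium plate to move: 8 mm thick (its x), 90 wide (its y), 140 tall (its z), 0.25 kg; 40 x 45 mm window 45 to 90 mm above its lower edge, solid above. Origin: middle of its lower edge; z up. Stands loose in any of three slots (12 mm wide, 40 deep) of a fixed plywood rack; its top edge is 150 mm above the bench. Fingers close along its x; it must rise 40 mm straight up to leave the slot.
- caddy: Fixed, empty, open-topped dark steel box: outside 48 mm (its x) by 128 (its y), 56 high; walls and floor 4 mm, inside 40 by 120, 52 deep. Origin: centre of its underside, on the bench; z up. The plate's 90 mm width goes along the caddy's y, either way round; once let go it may lean on a wall. Rack and caddy may swap sides of the bench.
- plate_wide: Bystander in the rack: plain aluminium plate 8 mm thick (x), 115 wide (y), 85 tall (z), top 95 mm above the bench. Origin: middle of its lower edge. Stays in its slot. The rack is 156 mm along the plates' x, 130 along their y, 50 high; slots 48 mm apart, their floors 10 mm above the bench.
- plate_small: Bystander in the rack: plain aluminium plate 8 mm thick (x), 65 wide (y), 80 tall (z), top 90 mm above the bench. Origin: middle of its lower edge. Stays in its slot.
There are look-alikes about, which are no part of the job. What is shaped like the plate_tall but black or turquoise is not meant.

How it is judged (in metres and radians):
On the way:
1. the tall plate is drawn up out of its slot (lower edge more than 65 mm above the bench), held and upright (height (world z) of plate_tall above 0.065 m and angle between plate_tall's own z axis and vertical below 0.5 rad and contact force between the fingers and plate_tall above 1 N), for 0.2 s.
At the end, for the whole second after the job is handed in: The tall plate stands at rest (under 30 mm/s) in the caddy: the middle of its lower edge within 24 mm (across) and 30 mm (along) of the caddy's centre and no more than 18 mm above its underside, leaning less than 0.75 rad; both short plates are within 20 mm of where they stood (x of plate_tall in the frame of caddy between -0.024 and 0.024 m and y of plate_tall in the frame of caddy between -0.03 and 0.03 m and z of plate_tall in the frame of caddy below 0.018 m and angle between plate_tall's own z axis and vertical below 0.75 rad and linear speed of plate_tall below 0.03 m/s and distance of each of plate_wide, plate_small from where it was at the start of the episode below 0.02 m); the robot touches nothing.
It fails at once if the tall plate is let go of while its lower edge is more than 40 mm above the bench (dropped) (height (world z) of plate_tall above 0.04 m and contact force between the fingers and plate_tall below 0.05 N).
It fails at once if a short plate is pulled out of its slot or pushed more than 30 mm (distance of any of plate_wide, plate_small from where it was at the start of the episode above 0.03 m).
It also fails if it takes over 45 s, if anything falls off the work surface, if the arm or the gripper's body presses on something with over 40 N, if the wrist force passes 120 N, or if a joint passes its speed limit or range.

### The arm

A 6-joint arm with a two-finger parallel gripper is mounted at the origin on the work surface. World frame = base frame: x ahead of the robot, y to its left, z up, the work surface at z = 0. Lengths are in mm, angles in rad, forces in N, time in s.
With the tool pointing down it reaches from about 275 to 750 mm from the base axis. Payload 10.2 kg.
Tool frame: the origin (TCP) lies on the front face of the gripper's body, between the roots of the fingers; the fingertips stand 73 mm ahead of it and the grasp point (between the pads) lies 54 mm ahead of it; z points along the fingers, y is the line along which they close (so a half turn about z gives the same grasp; the last joint's range is limited). The gripper opens to 85 mm and grips with 20 to 120 N. Pads are 22 mm wide; open, the fingers measure 114 mm over their backs; the gripper's body (76 mm by 85 mm) begins 54 mm behind the grasp point. The pads swing forward as they close: fully open they stand 13 mm farther back than shut.
Start: joints at [-1.395, 0.313, 1.498, -0, 1.331, -0.223], TCP at [203.852, -483.814, 303.894] pointing down, gripper open.
Joint ranges: [-2.94, 2.94], [-0.97, 2.17], [0.19, 2.56], [-1.23, 4.37], [0.02, 3.11], [-2.88, 2.88]. Speed limits (rad/s): [2.39, 2.39, 3.01, 3.14, 3.14, 3.14].

### API

Orientations are given as a unit quaternion [w, x, y, z].
In Python, from rig import * gives the robot as it stands.
- The arm moves only by the tool step_arm, never from a script. Its argument "plan" is a list of rows, each an object with "offset": the shift along the tool's x, y, z in cm, a list of three; "rot": the turn, a rotation vector about the tool's x, y, z in degrees, a list of three; "gripper": the finger opening in cm, from 0 to 8.54. In form: [{"offset": [x, y, z], "rot": [wx, wy, wz], "gripper": gripper}, ...]. A call has 1 to 12 rows; each row is the pose to reach, as a shift and turn from the pose commanded when the call began, along the tool's axes at that moment; what a row does not reach only later rows make up. A row lasts 1/10 s, in which the tool goes at most 50 mm and 8.59 degrees, less where a joint would pass 70% of its speed; a pose out of reach is approached as far as the arm can. A call with a gripper value outside its range is refused whole. The fingers move at their own pace and stop on an object; "squeeze" is the grip in N (left out, the last holds). Time passes only in rows, so rows that repeat a pose let the fingers close. It gives the time, the measured TCP pose, the force, the opening and the grip force at its end, in the units of the state.
- sense(): the state, without advancing time (a new reading comes with each control period).
- capture(name): name is "side" or "top"; returns a dict with "color" (480x640x3 uint8, red, green, blue), "depth" (480x640 float32, mm along the optical axis (not along the pixel's ray), 0 where there is no reading), "vertical_fov" (degrees; the focal length in pixels is half the picture's height over the tangent of half this angle, whatever the lens; pixels are square), "cx", "cy" (the principal point, pixels), "k1" (the pictures are not rectified: a ray, as slopes to the right and down, at radius r is drawn at 1 + k1 r^2 times it, then the intrinsics apply), "rvec" (rotation vector, rad) and "tvec" (3), from world to camera coordinates, as OpenCV has them. Camera axes: x right, y down, z forward; pixel columns grow to the right and rows downward; lengths in mm; the calibration is good to about 2 mm. A picture is of the moment at which its call begins.
- finish_job(): hands the job in; it is judged then, once.
The state is a dict: "time_s": time; "joints": joint angles; "dq": joint speeds; "tau": joint torques, N m; "eef_pos": TCP position; "ee_rot": TCP orientation; "force": force on the tool from outside, world axes, zero at the start; "wrist_torque": the same for the moment, N m; "grip_width": opening from 0.0 (shut) to 1.0 (fully open); "grip_force": force on a finger pad.
Only numpy, scipy, OpenCV 4.12 (cv2) and the standard library are available. Lean on these libraries where they do the work, as an engineer would, in place of code of your own. Each camera call takes 0.05 s, during which the arm holds its last target. There are 200 camera calls.

## Working session

There is one attempt and no reset: what is moved stays moved. The work goes in short steps, Python scripts to look and compute and a tool call to move; the robot and the scene stay as the last step left them, time stands still between calls to the robot, and variables do not carry over. Pictures are saved under pics/ and viewed, at most 10 in all, crops included, and the job is handed in when it is done.

Besides the shell and the picture viewer there is one more tool, called after "Call:" in YAML: its name, and indented under it one key for each argument. step_arm: Moves the arm, as the interface text tells. Its arguments: {"type":"object","properties":{"plan":{"type":"array"},"squeeze":{"type":"number"}},"required":["plan"]}

```bash
mkdir -p pics
cat > h.py <<'E'
from rig import *
import numpy as np, cv2
def snap(n,f):
    c=capture(n); cv2.imwrite(f'pics/{f}.png',c['color'][:,:,::-1]); np.savez(f'pics/{f}.npz',**c); return c
def load(f): return dict(np.load(f'pics/{f}.npz'))
def px(c,u,v,z=None,depth=None):
    """world point of pixel on plane z (or at depth)"""
    f=240/np.tan(np.radians(float(c['vertical_fov']))/2)
    a=np.array([(u-float(c['cx']))/f,(v-float(c['cy']))/f]); k=float(c['k1']); s=a.copy()
    for _ in range(30): s=a/(1+k*(s@s))
    R=cv2.Rodrigues(np.array(c['rvec'],float).reshape(3,1))[0]; t=np.array(c['tvec'],float).ravel()
    d=R.T@np.r_[s,1]; o=-R.T@t
    if z is None: return o+d*(depth if depth else c['depth'][int(round(v)),int(round(u))])
    return o+d*(z-o[2])/d[2]
E
python3 - <<'E'
from h import *
for n in('top','side'):
    c=snap(n,n+'0'); print({k:v for k,v in c.items() if k not in('color','depth')})
print(sense())
E
```

```text
{'vertical_fov': 56.342093898297115, 'cx': 323.20217980221236, 'cy': 239.77469125424346, 'k1': -0.019117404771300743, 'rvec': array([ 2.24343525, -2.18799947,  0.0772588 ]), 'tvec': array([-34.16265551, 512.46548825, 865.06330457])}
{'vertical_fov': 52.201106237677834, 'cx': 319.00939827232577, 'cy': 241.97961333159913, 'k1': -0.10342010105685717, 'rvec': array([ 0.51479959, -2.78902906,  1.07500938]), 'tvec': array([481.68447844, 172.92257568, 721.0441946 ])}
{'time_s': 0.1, 'joints': array([-1.39538878e+00,  3.13392675e-01,  1.49835381e+00,  2.03687798e-05,
        1.33103309e+00, -2.23409169e-01]), 'dq': array([-0.00156115,  0.00060754, -0.00257144, -0.00156423, -0.00120412,
        0.00029573]), 'tau': array([ 1.81371310e-03, -4.12896430e+01, -2.60141945e+01, -1.78012688e-04,
        3.03660570e-03,  5.12357303e-06]), 'eef_pos': array([ 203.83313497, -483.65176636,  303.3957119 ]), 'ee_rot': array([-5.93054778e-04,  9.80184255e-01,  1.98087037e-01,  2.41309989e-05]), 'force': array([ 0.82771109,  0.35513593, -0.36496206]), 'wrist_torque': array([ 0.00784907, -0.00303935, -0.03910297]), 'grip_force': 0.0, 'grip_width': 0.9989347023454324}
```

View pics/top0.png

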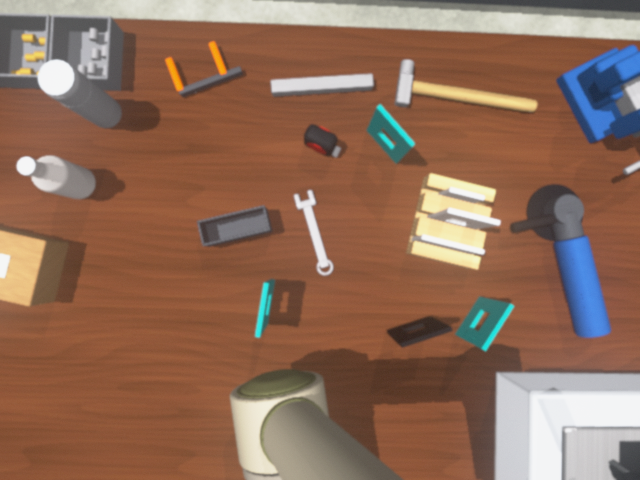

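View pics/side0.png

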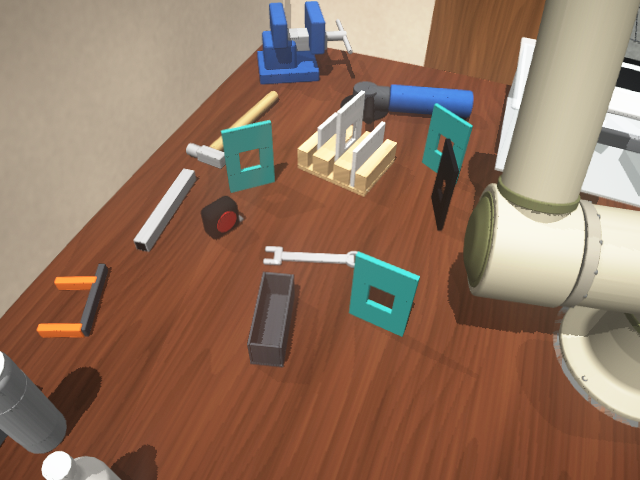

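The top view shows the rack near (453,222) with the tall plate in its middle slot (473,218). The caddy is near (235,226). The turquoise and black plates are look-alikes. I'll enlarge both areas.

Run:
```python
from h import *
c=load('top0')
im=c['color'][:,:,::-1]
a=cv2.resize(im[165:280,400:510],None,fx=5,fy=5,interpolation=cv2.INTER_CUBIC)
b=cv2.resize(im[195:255,190:280],None,fx=8,fy=8,interpolation=cv2.INTER_CUBIC)
cv2.imwrite('pics/rack.png',a);cv2.imwrite('pics/cad.png',b)
for u,v in[(453,190),(473,218),(235,226)]: print(px(c,u,v,0))
```

```text
[ 620.25665318 -279.8645043     0.        ]
[ 564.99736727 -321.17268535    0.        ]
[536.27891937 152.77855534   0.        ]
```

View pics/rack.png

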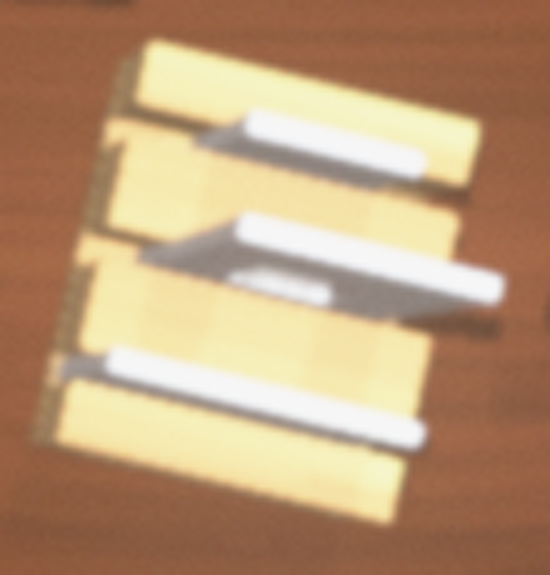

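View pics/cad.png

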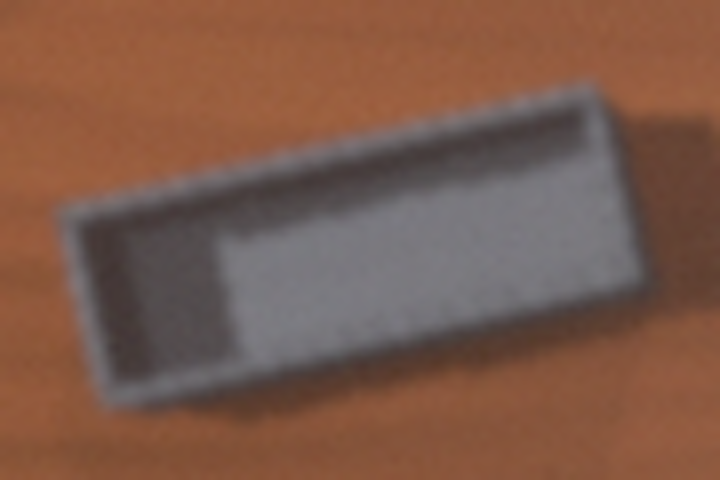

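In the rack crop, the tall plate's top face has corners at about (240,212), (505,273), (500,304) and (236,238). The caddy rim's corners are at about (60,210), (593,85), (652,288) and (108,405) in the caddy crop.

Run:
```python
from h import *
c=load('top0')
def rep(P,n):
    P=np.array(P); m=P.mean(0); e=lambda i,j:np.linalg.norm(P[i]-P[j])
    l=(P[1]-P[0])+(P[2]-P[3]); print(n,P.round(0).tolist(),'ctr',m.round(1),'sides',[round(e(i,(i+1)%4),1) for i in range(4)],'long-axis deg',np.degrees(np.arctan2(l[1],l[0])))
f=lambda L,x0,y0,s,z:[px(c,x0+(u+.5)/s-.5,y0+(v+.5)/s-.5,z) for u,v in L]
rep(f([(240,212),(505,273),(500,304),(236,238)],400,165,5,150),'tall')
rep(f([(150,40),(481,120),(392,523),(57,445)],400,165,5,50),'rack')
rep(f([(108,350),(428,425),(424,449),(106,373)],400,165,5,95),'wide')
rep(f([(60,210),(593,85),(652,288),(108,405)],190,195,8,56),'caddy')
print('depth pts',px(c,473,217),px(c,463,214), px(c,240,210))
from scipy.spatial.transform import Rotation as R
q=sense()['ee_rot']; print(R.from_quat(q,scalar_first=True).as_matrix().round(3), sense()['eef_pos'])
```

```text
tall [[567.0, -223.0, 150.0], [550.0, -313.0, 150.0], [539.0, -311.0, 150.0], [559.0, -222.0, 150.0]] ctr [ 553.7 -267.2  150. ] sides [np.float64(91.7), np.float64(10.6), np.float64(91.6), np.float64(8.8)] long-axis deg -101.79538026871171
rack [[644.0, -219.0, 50.0], [617.0, -346.0, 50.0], [464.0, -313.0, 50.0], [490.0, -186.0, 50.0]] ctr [ 553.7 -266.    50. ] sides [np.float64(130.4), np.float64(157.3), np.float64(130.5), np.float64(157.7)] long-axis deg -101.69418169493959
wide [[523.0, -193.0, 95.0], [500.0, -309.0, 95.0], [491.0, -308.0, 95.0], [515.0, -192.0, 95.0]] ctr [ 507.3 -250.5   95. ] sides [np.float64(118.4), np.float64(8.7), np.float64(117.7), np.float64(8.2)] long-axis deg -101.75299034416332
caddy [[540.0, 213.0, 56.0], [573.0, 92.0, 56.0], [526.0, 77.0, 56.0], [496.0, 201.0, 56.0]] ctr [533.6 145.7  56. ] sides [np.float64(125.8), np.float64(49.0), np.float64(127.6), np.float64(46.4)] long-axis deg -75.73286555495984
depth pts [ 551.81980128 -265.54960987  151.15142936] [ 556.54769209 -249.25249349  149.33441938] [568.25036589 144.1292279   -0.92079975]
[[ 0.922  0.388 -0.   ]
 [ 0.388 -0.922  0.001]
 [ 0.    -0.001 -1.   ]] [ 203.83313497 -483.65176636  303.3957119 ]
```

The measured sizes match the given ones. The tall plate's centre is (553.5, −267) with its normal at −11.8°, and the caddy's centre is (534, 146) with its normal at +14.2°. Next I move above the plate.

Call:
step_arm:
  plan:
    - {"offset":[3.7,-0.6,0],"rot":[0,0,-5],"gripper":6}
    - {"offset":[7.4,-1.2,0],"rot":[0,0,-10],"gripper":6}
    - {"offset":[11.1,-1.8,0],"rot":[0,0,-15],"gripper":6}
    - {"offset":[14.8,-2.4,0],"rot":[0,0,-20],"gripper":6}
    - {"offset":[18.5,-3,0],"rot":[0,0,-25],"gripper":6}
    - {"offset":[22.2,-3.5,0],"rot":[0,0,-30],"gripper":6}
    - {"offset":[25.9,-4.1,0],"rot":[0,0,-35],"gripper":6}
    - {"offset":[29.6,-4.7,0],"rot":[0,0,-40],"gripper":6}
    - {"offset":[33.3,-5.3,0],"rot":[0,0,-45],"gripper":6}
    - {"offset":[37,-5.9,0],"rot":[0,0,-50],"gripper":6}
    - {"offset":[40.64,-6.4,0],"rot":[0,0,-55.4],"gripper":6}
    - {"offset":[40.64,-6.4,0],"rot":[0,0,-55.4],"gripper":6}

```text
time_s: 1.3
eef_pos: [556.0, -264.4, 302.9]
ee_rot: [-0.001, 0.774, 0.634, 0.0]
force: [-0.4, 0.3, 0.6]
grip_width: 0.703
grip_force: 0.0
```

Call:
step_arm:
  plan:
    - {"offset":[0,0,0],"rot":[0,0,0],"gripper":6}
    - {"offset":[0,0,2],"rot":[0,0,0],"gripper":6}
    - {"offset":[0,0,4],"rot":[0,0,0],"gripper":6}
    - {"offset":[0,0,6],"rot":[0,0,0],"gripper":6}
    - {"offset":[0,0,6],"rot":[0,0,0],"gripper":6}
    - {"offset":[0,0,6],"rot":[0,0,0],"gripper":6}

```text
time_s: 1.9
eef_pos: [553.0, -267.7, 244.6]
ee_rot: [0.0, 0.776, 0.63, -0.0]
force: [-0.6, 0.2, -0.3]
grip_width: 0.704
grip_force: 0.0
```

Run:
```python
from h import *
print(sense()['eef_pos'],sense()['ee_rot'])
c=snap('side','side1')
cv2.imwrite('pics/s1.png',cv2.resize(c['color'][:230,250:500,::-1],None,fx=2.5,fy=2.5,interpolation=cv2.INTER_CUBIC))
```

```text
[ 553.03139819 -267.74026634  244.56637183] [ 1.07672782e-04  7.76251670e-01  6.30423138e-01 -3.64827086e-05]
```

View pics/s1.png

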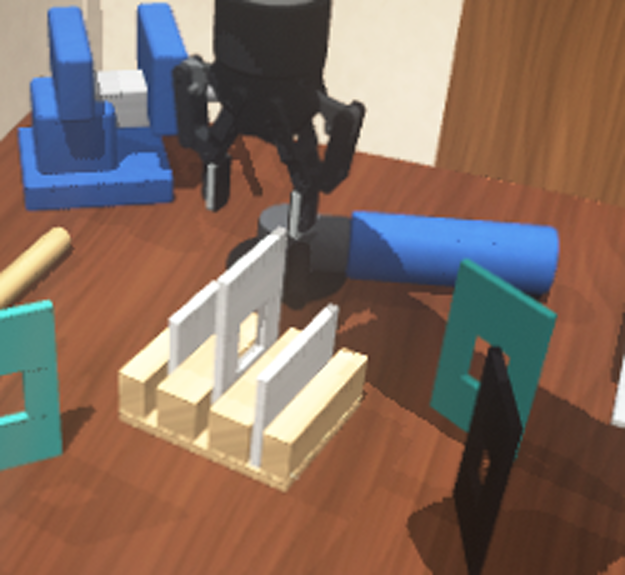

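The view shows the open fingers, with tips at about (215,205) and (300,230) in the crop, straddling the line of the tall plate's top edge. I descend 6 cm and close.

Call:
step_arm:
  plan:
    - {"offset":[0,0,1.5],"rot":[0,0,0],"gripper":6}
    - {"offset":[0,0,3],"rot":[0,0,0],"gripper":6}
    - {"offset":[0,0,4.5],"rot":[0,0,0],"gripper":6}
    - {"offset":[0,0,6],"rot":[0,0,0],"gripper":6}
    - {"offset":[0,0,6],"rot":[0,0,0],"gripper":6}
    - {"offset":[0,0,6],"rot":[0,0,0],"gripper":6}
    - {"offset":[0,0,6],"rot":[0,0,0],"gripper":6}
  squeeze: 40

```text
time_s: 2.65
eef_pos: [553.9, -267.4, 185.4]
ee_rot: [0.001, 0.776, 0.631, 0.0]
force: [-0.5, -0.8, 1.3]
grip_width: 0.705
grip_force: 0.0
```

Call:
step_arm:
  plan:
    - {"offset":[0,0,0],"rot":[0,0,0],"gripper":0}
    - {"offset":[0,0,0],"rot":[0,0,0],"gripper":0}
    - {"offset":[0,0,0],"rot":[0,0,0],"gripper":0}
    - {"offset":[0,0,0],"rot":[0,0,0],"gripper":0}
    - {"offset":[0,0,0],"rot":[0,0,0],"gripper":0}
    - {"offset":[0,0,0],"rot":[0,0,0],"gripper":0}
    - {"offset":[0,0,0],"rot":[0,0,0],"gripper":0}
    - {"offset":[0,0,0],"rot":[0,0,0],"gripper":0}
    - {"offset":[0,0,0],"rot":[0,0,0],"gripper":0}
    - {"offset":[0,0,0],"rot":[0,0,0],"gripper":0}

```text
time_s: 3.65
eef_pos: [553.6, -267.1, 184.1]
ee_rot: [0.0, 0.776, 0.631, 0.0]
force: [-0.9, 0.1, 3.9]
grip_width: 0.088
grip_force: 40.8
```

Call:
step_arm:
  plan:
    - {"offset":[0,0,-0.5],"rot":[0,0,0],"gripper":0}
    - {"offset":[0,0,-1.5],"rot":[0,0,0],"gripper":0}
    - {"offset":[0,0,-2.5],"rot":[0,0,0],"gripper":0}
    - {"offset":[0,0,-3.5],"rot":[0,0,0],"gripper":0}
    - {"offset":[0,0,-4.5],"rot":[0,0,0],"gripper":0}
    - {"offset":[0,0,-5.5],"rot":[0,0,0],"gripper":0}
    - {"offset":[0,0,-7],"rot":[0,0,0],"gripper":0}
    - {"offset":[0,0,-8.5],"rot":[0,0,0],"gripper":0}
    - {"offset":[0,0,-10],"rot":[0,0,0],"gripper":0}
    - {"offset":[0,0,-10],"rot":[0,0,0],"gripper":0}
    - {"offset":[0,0,-10],"rot":[0,0,0],"gripper":0}
    - {"offset":[0,0,-10],"rot":[0,0,0],"gripper":0}

```text
time_s: 4.85
eef_pos: [553.3, -266.9, 282.9]
ee_rot: [-0.001, 0.776, 0.631, -0.0]
force: [-0.6, 0.3, -3.4]
grip_width: 0.087
grip_force: 39.8
```

Run:
```python
from h import *
print(sense()['eef_pos'],sense()['ee_rot'],sense()['grip_force'])
c=snap('side','side2')
cv2.imwrite('pics/s2.png',cv2.resize(c['color'][:230,250:500,::-1],None,fx=2.5,fy=2.5,interpolation=cv2.INTER_CUBIC))
```

```text
[ 553.29137125 -266.88440827  282.94204087] [-8.23803669e-04  7.75789147e-01  6.30991664e-01 -2.03847500e-04] 39.847843050956726
```

View pics/s2.png

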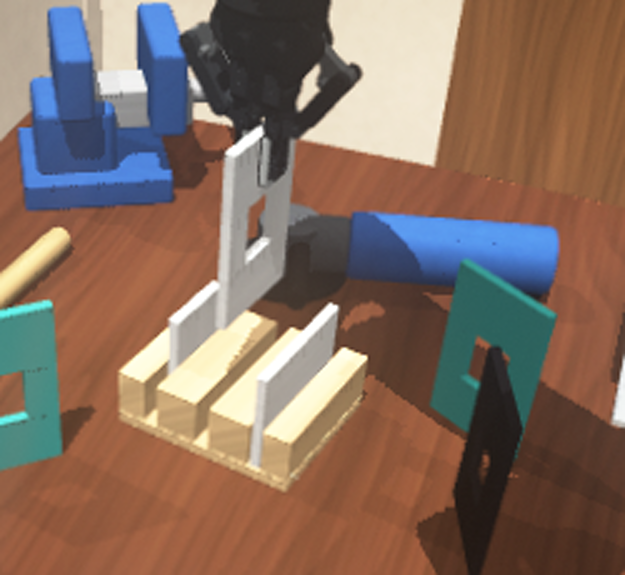

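The plate is out of the slot and held upright, with its lower edge at about (220,320) in the crop. Both short plates are still in place. I carry it to the caddy.

Call:
step_arm:
  plan:
    - {"offset":[1.2,-0.3,0],"rot":[0,0,-0.8],"gripper":0}
    - {"offset":[4,-1,0],"rot":[0,0,-2.6],"gripper":0}
    - {"offset":[8,-2.1,0],"rot":[0,0,-5.2],"gripper":0}
    - {"offset":[12,-3.1,0],"rot":[0,0,-7.8],"gripper":0}
    - {"offset":[16,-4.1,0],"rot":[0,0,-10.4],"gripper":0}
    - {"offset":[20,-5.2,0],"rot":[0,0,-13],"gripper":0}
    - {"offset":[24,-6.2,0],"rot":[0,0,-15.6],"gripper":0}
    - {"offset":[28,-7.2,0],"rot":[0,0,-18.2],"gripper":0}
    - {"offset":[32,-8.3,0],"rot":[0,0,-20.8],"gripper":0}
    - {"offset":[36,-9.3,0],"rot":[0,0,-23.4],"gripper":0}
    - {"offset":[38.8,-10,0],"rot":[0,0,-25.2],"gripper":0}
    - {"offset":[40.04,-10.32,0],"rot":[0,0,-26],"gripper":0}

```text
time_s: 6.1
eef_pos: [533.0, 148.9, 283.7]
ee_rot: [-0.0, 0.612, 0.791, 0.0]
force: [0.8, -0.1, -3.4]
grip_width: 0.088
grip_force: 39.8
```

Call:
step_arm:
  plan:
    - {"offset":[0,0,0],"rot":[0,0,0],"gripper":0}
    - {"offset":[0,0,1],"rot":[0,0,0],"gripper":0}
    - {"offset":[0,0,2],"rot":[0,0,0],"gripper":0}
    - {"offset":[0,0,3],"rot":[0,0,0],"gripper":0}
    - {"offset":[0,0,4],"rot":[0,0,0],"gripper":0}
    - {"offset":[0,0,4],"rot":[0,0,0],"gripper":0}
    - {"offset":[0,0,4],"rot":[0,0,0],"gripper":0}
    - {"offset":[0,0,4],"rot":[0,0,0],"gripper":0}

```text
time_s: 6.9
eef_pos: [534.2, 146.0, 244.4]
ee_rot: [0.0, 0.614, 0.789, 0.0]
force: [-0.1, -0.3, -3.2]
grip_width: 0.089
grip_force: 39.8
```

Run:
```python
from h import *
print(sense()['eef_pos'],sense()['ee_rot'],sense()['grip_force'])
c=snap('side','side3');d=snap('top','top3')
cc=lambda i,x:cv2.resize(i,(400,480),interpolation=cv2.INTER_CUBIC)
cv2.imwrite('pics/s3.png',np.hstack([cc(c['color'][170:410,190:390,::-1],0),cc(d['color'][130:310,170:320,::-1],0)]))
```

```text
[534.22596827 145.95017615 244.35898778] [3.49027898e-04 6.13986766e-01 7.89316181e-01 3.09257382e-04] 39.77945387363434
```

View pics/s3.png

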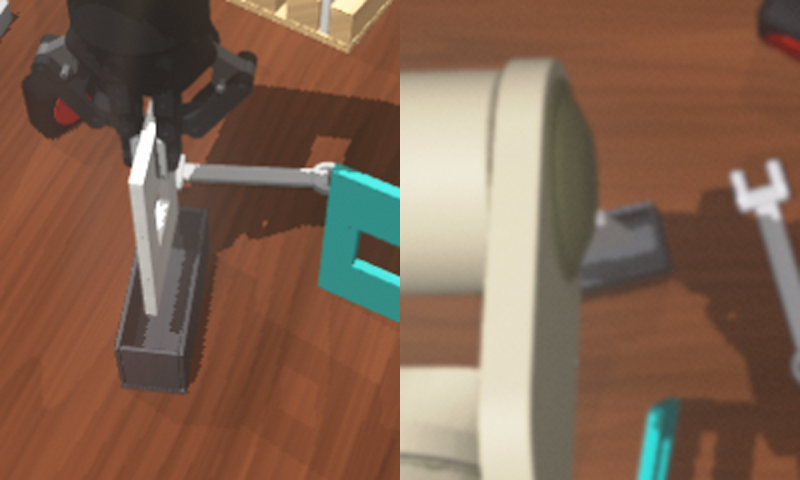

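The plate's lower edge, with its near corner at (152,315), lies over the caddy's opening and parallel to its walls. I'll check clearance to the turquoise plate, then lower.

Run:
```python
from h import *
c=load('top0')
for p in [(268,282),(258,335),(272,282),(264,335)]: print(px(c,*p).round(0))
```

```text
[435.  73. 125.]
[348.  86. 139.]
[432.  72.  64.]
[324.  90.   1.]
```

Call:
step_arm:
  plan:
    - {"offset":[0,0,0.6],"rot":[0,0,0],"gripper":0}
    - {"offset":[0,0,1.2],"rot":[0,0,0],"gripper":0}
    - {"offset":[0,0,1.8],"rot":[0,0,0],"gripper":0}
    - {"offset":[0,0,2.4],"rot":[0,0,0],"gripper":0}
    - {"offset":[0,0,3],"rot":[0,0,0],"gripper":0}
    - {"offset":[0,0,3],"rot":[0,0,0],"gripper":0}
    - {"offset":[0,0,3],"rot":[0,0,0],"gripper":0}

```text
time_s: 7.7
eef_pos: [534.1, 146.0, 213.9]
ee_rot: [-0.0, 0.614, 0.789, -0.0]
force: [0.8, -0.2, -2.8]
grip_width: 0.09
grip_force: 39.7
```

Call:
step_arm:
  plan:
    - {"offset":[0,0,0.6],"rot":[0,0,0],"gripper":0}
    - {"offset":[0,0,1.2],"rot":[0,0,0],"gripper":0}
    - {"offset":[0,0,1.8],"rot":[0,0,0],"gripper":0}
    - {"offset":[0,0,2.4],"rot":[0,0,0],"gripper":0}
    - {"offset":[0,0,2.8],"rot":[0,0,0],"gripper":0}
    - {"offset":[0,0,3.1],"rot":[0,0,0],"gripper":0}
    - {"offset":[0,0,3.3],"rot":[0,0,0],"gripper":0}
    - {"offset":[0,0,3.3],"rot":[0,0,0],"gripper":0}
    - {"offset":[0,0,3.3],"rot":[0,0,0],"gripper":0}

```text
time_s: 8.6
eef_pos: [534.1, 146.0, 181.1]
ee_rot: [0.0, 0.614, 0.789, 0.0]
force: [0.1, -0.1, -2.7]
grip_width: 0.087
grip_force: 39.8
```

Call:
step_arm:
  plan:
    - {"offset":[0,0,0.1],"rot":[0,0,0],"gripper":0}
    - {"offset":[0,0,0.2],"rot":[0,0,0],"gripper":0}
    - {"offset":[0,0,0.3],"rot":[0,0,0],"gripper":0}
    - {"offset":[0,0,0.3],"rot":[0,0,0],"gripper":0}

```text
time_s: 9.0
eef_pos: [534.2, 146.0, 178.1]
ee_rot: [0.0, 0.614, 0.789, 0.0]
force: [-0.1, 0.9, -0.4]
grip_width: 0.089
grip_force: 40.1
```

The force dropped to about zero, so the plate rests on the caddy floor. I release it.

Call:
step_arm:
  plan:
    - {"offset":[0,0,0],"rot":[0,0,0],"gripper":1.0}
    - {"offset":[0,0,0],"rot":[0,0,0],"gripper":1.5}
    - {"offset":[0,0,0],"rot":[0,0,0],"gripper":2}
    - {"offset":[0,0,0],"rot":[0,0,0],"gripper":3}
    - {"offset":[0,0,0],"rot":[0,0,0],"gripper":4}
    - {"offset":[0,0,0],"rot":[0,0,0],"gripper":5}
    - {"offset":[0,0,0],"rot":[0,0,0],"gripper":6}
    - {"offset":[0,0,0],"rot":[0,0,0],"gripper":8}
    - {"offset":[0,0,0],"rot":[0,0,0],"gripper":8}
    - {"offset":[0,0,0],"rot":[0,0,0],"gripper":8}

```text
time_s: 10.0
eef_pos: [534.0, 146.0, 177.9]
ee_rot: [0.0, 0.614, 0.789, -0.0]
force: [0.7, -1.0, -0.3]
grip_width: 0.935
grip_force: 0.0
```

Run:
```python
from h import *
c=snap('side','side4')
cv2.imwrite('pics/s4.png',cv2.resize(c['color'][170:410,190:390,::-1],None,fx=2.5,fy=2.5,interpolation=cv2.INTER_CUBIC))
```

```text
(no output)
```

View pics/s4.png

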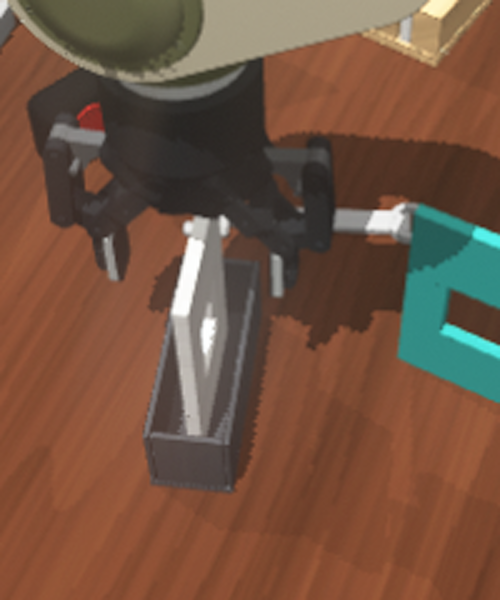

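The plate stands in the caddy with its near edge from (182,315) down to (195,430). The fingers are open and clear of it, so I retract straight up.

Call:
step_arm:
  plan:
    - {"offset":[0,0,-1],"rot":[0,0,0],"gripper":8}
    - {"offset":[0,0,-2.5],"rot":[0,0,0],"gripper":8}
    - {"offset":[0,0,-4.5],"rot":[0,0,0],"gripper":8}
    - {"offset":[0,0,-6.5],"rot":[0,0,0],"gripper":8}
    - {"offset":[0,0,-9],"rot":[0,0,0],"gripper":8}
    - {"offset":[0,0,-12],"rot":[0,0,0],"gripper":8}
    - {"offset":[0,0,-14],"rot":[0,0,0],"gripper":8}
    - {"offset":[0,0,-15],"rot":[0,0,0],"gripper":8}
    - {"offset":[0,0,-15],"rot":[0,0,0],"gripper":8}
    - {"offset":[0,0,-15],"rot":[0,0,0],"gripper":8}
    - {"offset":[0,0,-15],"rot":[0,0,0],"gripper":8}
    - {"offset":[0,0,-15],"rot":[0,0,0],"gripper":8}

```text
time_s: 11.25
eef_pos: [533.9, 146.0, 327.0]
ee_rot: [-0.001, 0.614, 0.789, -0.001]
force: [0.4, 0.8, -0.2]
grip_width: 0.936
grip_force: 0.0
```

Run:
```python
from h import *
c=snap('side','side5')
cv2.imwrite('pics/s5.png',c['color'][:,:,::-1])
```

```text
(no output)
```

View pics/s5.png

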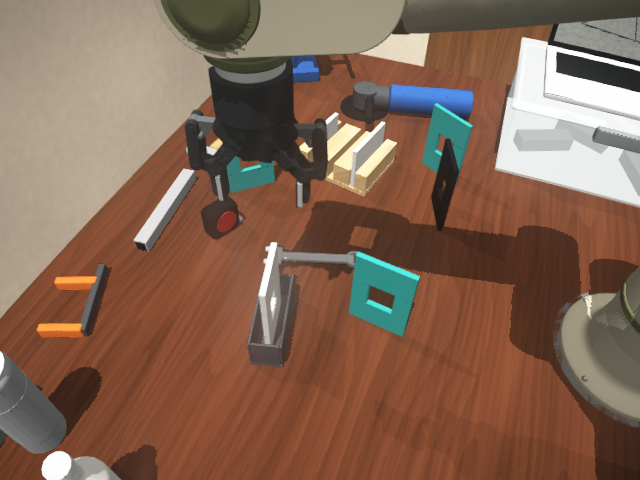

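The plate stands in the caddy at (270,295), the gripper is clear above it, and the two short plates are still in the rack at about (330,130) and (368,150). I'm handing the job in.

```bash
python3 -c "
from rig import *
print(finish_job())"
```

```text
the job is handed in; nothing more can be done
None
```

The tall plate is standing in the steel caddy and released, both short plates still look in place in their slots, and the job is handed in at about 11 s on the robot's clock; no verdict came back.

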